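# Find the cover that has come off its catch and open it

### The arm

A 6-joint arm with a two-finger parallel gripper is mounted at the origin on a cart in front of the work surface, level with it; the furniture and walls round the work are solid. World frame = base frame: x ahead of the robot, y to its left, z up, the work surface at z = 0. Lengths are in m, angles in rad, forces in N, time in s.
With the tool pointing down it reaches from about 0.3 to 0.775 m from the base axis. Payload 14.6 kg.
Tool frame: the origin (TCP) lies at the very end of the fingers, on their centre line; the grasp point (between the pads) lies 19 mm behind it; z points along the fingers, y is the line along which they close (so a half turn about z gives the same grasp; the last joint's range is limited). The gripper opens to 94 mm and grips with 3 to 60 N. Pads are 16 mm wide; open, the fingers measure 119 mm over their backs; the gripper's body (75 mm by 177 mm) begins 78 mm behind the grasp point.
Start: joints at [1.109, 0.3, 1.521, -0, 1.321, -0.067], TCP at [0.212, 0.508, 0.205] pointing down, gripper open.
Joint ranges: [-3.03, 3.03], [-0.79, 2.21], [0.23, 2.52], [-1.04, 4.18], [0, 3.07], [-2.55, 2.55]. Speed limits (rad/s): [2.22, 2.22, 2.57, 3.14, 3.14, 3.14].

### API

Orientations are given as a rotation vector (axis times angle).
In Python, from workcell import bot gives the robot as it stands.
- The arm moves only by the tool drive_tool, never from a script. Its argument "steps" is a list of rows, each a list of 3 entries, a list of its own where there are three numbers: the finger opening in cm, from 0 to 9.4, then the shift along the tool's x, y, z in cm, then the turn about the tool's z in rad. A call has 1 to 20 rows; each row is the pose to reach, as a shift and turn from the pose commanded when the call began, along the tool's axes at that moment; what a row does not reach only later rows make up. A row lasts 1/12 s, in which the tool goes at most 41.7 mm and 7.16 degrees, less where a joint would pass 70% of its speed; a pose out of reach is approached as far as the arm can. A call with a gripper value outside its range is refused whole. The fingers move at their own pace and stop on an object; "squeeze" is the grip in N (left out, the last holds). Time passes only in rows, so rows that repeat a pose let the fingers close. It gives the time, the measured TCP pose, the force, the opening and the grip force at its end, in the units of the state.
- bot.read_state(): the state, without advancing time (a new reading comes with each control period).
- bot.snapshot(name): name is "scene" or "top"; returns a dict with "pixels" (384x512x3 uint8, red, green, blue), "fovy" (degrees; the focal length in pixels is half the picture's height over the tangent of half this angle, whatever the lens; pixels are square), "cx", "cy" (the principal point, pixels), "dist_coeffs" ([k1, k2, p1, p2, k3] as OpenCV has them; the pictures are not rectified), "world_to_cam" (4x4, takes a point from world to camera coordinates). Camera axes: x right, y up, looking along -z (the intrinsics and any distortion apply to the point x, -y, -z); pixel columns grow to the right and rows downward; lengths in m; the calibration is good to about 2 mm. A picture is of the moment at which its call begins. There is no depth.
- bot.finish_job(): hands the job in; it is judged then, once.
The state is a dict: "clock": time; "q": joint angles; "joint_velocities": joint speeds; "tau": joint torques, N m; "eef_pos": TCP position; "tcp_rot": TCP orientation; "wrist_force": force on the tool from outside, world axes, zero at the start; "ft_torque": the same for the moment, N m; "opening": opening from 0.0 (shut) to 1.0 (fully open); "grip_force": force on a finger pad.
Only numpy, scipy, OpenCV 4.12 (cv2) and the standard library are available. Lean on these libraries where they do the work, as an engineer would, in place of code of your own. Each camera call takes 0.05 s, during which the arm holds its last target. There are 200 camera calls.

### The job

The catch under one of the four covers of the power box on the bench has let go. Press gently on the ribs at the back of the covers to find the one that rocks, then push that cover open until it stands upright and leave it standing. Use just the fingertips and pick nothing up; leave the other covers shut, and do not disturb the loose things round the box.

Things in the scene. Friction and masses are not known exactly. Their poses are not given: they have to be found in the camera images.
- power_box: bench power box fixed to the table: aluminium, black end caps, 124 deep (x) x 364 long (y) x 72 high mm. Origin: centre of its underside; x points to the back, away from the robot, y to the left along the row of four identical grey covers (82 mm apart, flush in its top, 70 mm above the table). It may be turned by up to 18 degrees. Walls round the covers are 10 mm front and back, 4 mm between.
- box_top (a point): centre of the box's top, 70 mm above the table. Under each cover is an open bay, 104 x 78 mm, down to 20 mm above the table; in its left back corner a hidden spring catch reaches at most 13 mm in. Three catches hold their covers shut; one, in another bay each time, has let go. This cannot be seen from outside.
- cover_1 (a joint): tilt (rad) of the cover that is leftmost, at y = +0.123 in the box's frame: plate 100 x 76 x 5 mm, 0.12 kg, on a pivot along the box's y, 58 mm behind its front edge (8 mm behind the box's middle). 0 shut; grows as the back sinks and the front rises; pi/2 upright; stop at 1.95. It stays where left. Pressed on the ribs, a held cover gives under 2 mm, the loose one sinks on and on under about 2 N
- cover_1_ribs (a point): middle of the pressing place of cover_1: a patch of black ribs (21 x 46 mm) on its top face near the back edge, 24 mm behind the pivot and 18 mm before the back edge; moves with the cover
- cover_1_front (a point): middle of the front edge of cover_1, on its top face; moves with the cover. Pressed here no cover gives
- cover_2 (a joint): tilt (rad) of the cover that is second from the left, at y = +0.041: plate 100 x 76 x 5 mm, 0.12 kg, on a pivot along the box's y, 58 mm behind its front edge (8 mm behind the box's middle). 0 shut; grows as the back sinks and the front rises; pi/2 upright; stop at 1.95. It stays where left. Pressed on the ribs, a held cover gives under 2 mm, the loose one sinks on and on under about 2 N
- cover_2_ribs (a point): middle of the pressing place of cover_2: a patch of black ribs (21 x 46 mm) on its top face near the back edge, 24 mm behind the pivot and 18 mm before the back edge; moves with the cover
- cover_2_front (a point): middle of the front edge of cover_2, on its top face; moves with the cover. Pressed here no cover gives
- cover_3 (a joint): tilt (rad) of the cover that is third from the left, at y = -0.041: plate 100 x 76 x 5 mm, 0.12 kg, on a pivot along the box's y, 58 mm behind its front edge (8 mm behind the box's middle). 0 shut; grows as the back sinks and the front rises; pi/2 upright; stop at 1.95. It stays where left. Pressed on the ribs, a held cover gives under 2 mm, the loose one sinks on and on under about 2 N
- cover_3_ribs (a point): middle of the pressing place of cover_3: a patch of black ribs (21 x 46 mm) on its top face near the back edge, 24 mm behind the pivot and 18 mm before the back edge; moves with the cover
- cover_3_front (a point): middle of the front edge of cover_3, on its top face; moves with the cover. Pressed here no cover gives
- cover_4 (a joint): tilt (rad) of the cover that is rightmost, at y = -0.123: plate 100 x 76 x 5 mm, 0.12 kg, on a pivot along the box's y, 58 mm behind its front edge (8 mm behind the box's middle). 0 shut; grows as the back sinks and the front rises; pi/2 upright; stop at 1.95. It stays where left. Pressed on the ribs, a held cover gives under 2 mm, the loose one sinks on and on under about 2 N
- cover_4_ribs (a point): middle of the pressing place of cover_4: a patch of black ribs (21 x 46 mm) on its top face near the back edge, 24 mm behind the pivot and 18 mm before the back edge; moves with the cover
- cover_4_front (a point): middle of the front edge of cover_4, on its top face; moves with the cover. Pressed here no cover gives
- club_head: a loose black golf club head, 70 x 119 x 50 mm, lying at the left end of the box; origin at its underside
- marker: a loose white marker pen with a red cap, 17 x 135 x 16 mm, lying before the box; origin at its underside
- rubber_block: a loose light grey rubber block, 30 x 50 x 18 mm, lying before the box; origin at its underside
- sand_block: a loose dark grey sanding block, 34 x 68 x 24 mm, lying behind the box; origin at its underside

How it is judged:
By the outcome, as a careful person would: the job done as asked, in the order asked, and still so for the second after the job is handed in, with the robot touching nothing.
It also fails if it takes over 48 s, if anything falls off the work surface, if the arm or the gripper's body presses on something with over 40 N, if the wrist force passes 120 N, or if a joint passes its speed limit or range.

## Working session

There is one attempt and no reset: what is moved stays moved. The work goes in short steps, Python scripts to look and compute and a tool call to move; the robot and the scene stay as the last step left them, time stands still between calls to the robot, and variables do not carry over. Pictures are saved under pics/ and viewed, at most 10 in all, crops included, and the job is handed in when it is done.

Besides the shell and the picture viewer there is one more tool, called after "Call:" as name([rows], argument=value, ...), one row to a line, values as JSON. drive_tool: Moves the arm, as the interface text tells. Its arguments: {"type":"object","properties":{"steps":{"type":"array","items":{"type":"array"}},"squeeze":{"type":"number"}},"required":["steps"]}

```bash
mkdir -p pics
cat > h.py <<'E'
import numpy as np, cv2
from workcell import bot
def snap(n,f=None):
    s=bot.snapshot(n)
    if f: cv2.imwrite('pics/'+f,s['pixels'][:,:,::-1])
    return s
def K(s):
    f=s['pixels'].shape[0]/2/np.tan(np.radians(s['fovy'])/2)
    return np.array([[f,0,s['cx']],[0,f,s['cy']],[0,0,1.]]),np.array(s['dist_coeffs'],float)
D=np.diag([1,-1,-1.])
def proj(s,P):
    T=np.array(s['world_to_cam']);k,d=K(s)
    c=(np.atleast_2d(P)@T[:3,:3].T+T[:3,3])@D
    return cv2.projectPoints(c,np.zeros(3),np.zeros(3),k,d)[0][:,0]
def back(s,uv,z):
    T=np.array(s['world_to_cam']);k,d=K(s)
    n=cv2.undistortPoints(np.array(uv,float).reshape(-1,1,2),k,d)[:,0]
    r=np.c_[n,np.ones(len(n))]@D@T[:3,:3]; o=-T[:3,:3].T@T[:3,3]
    return o+r*((z-o[2])/r[:,2])[:,None]
E
python3 - <<'E'
from h import *
a=snap('top','t0.png');b=snap('scene','s0.png')
st=bot.read_state();print(st)
for s in(a,b):
    T=np.array(s['world_to_cam']);print(s['fovy'],s['dist_coeffs'],-T[:3,:3].T@T[:3,3])
E
```

```text
{'clock': 0.1, 'q': array([ 1.10941459e+00,  3.00394594e-01,  1.52150541e+00,  9.70808905e-06,
        1.32069122e+00, -6.66145887e-02]), 'joint_velocities': array([ 2.31801982e-03, -2.73621111e-03, -3.80535040e-06,  2.61283840e-04,
        3.11541524e-03, -5.95708199e-04]), 'tau': array([-5.88285457e-04, -5.32648408e+01, -3.53275466e+01,  7.08730705e-02,
        2.35499628e-02, -9.11484358e-05]), 'eef_pos': array([0.21143252, 0.50748992, 0.2049603 ]), 'tcp_rot': array([-6.16030843e-01, -3.08032692e+00,  1.51021495e-03]), 'wrist_force': array([ 0.03315784,  0.15776343, -0.1744816 ]), 'ft_torque': array([ 0.03708218, -0.04108541, -0.05848375]), 'grip_force': 0.0, 'opening': 0.9993382005846079}
49.31738188268286 [-0.13307402  0.          0.          0.          0.        ] [0.39800638 0.13975127 0.96724508]
49.37060519219249 [-0.08877553  0.          0.          0.          0.        ] [ 0.07948718 -0.23279781  0.70069566]
```

View pics/t0.png

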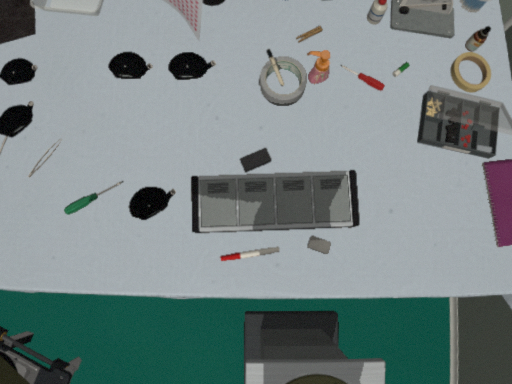

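View pics/s0.png

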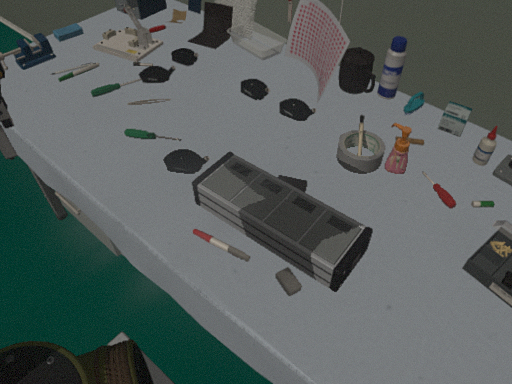

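The top view shows the box with corners at about (192,177), (355,171), (358,225) and (193,232), with ribs along its back edge at row ~186. The sanding block is at (256,160), the marker at (250,254), the rubber block at (319,244) and the club head at (150,203). The scene view agrees. I'll enlarge the top view to measure.

Run:
```python
from h import *
im=cv2.imread('pics/t0.png')[140:264,180:370]
cv2.imwrite('pics/t0z.png',cv2.resize(im,None,fx=4.2,fy=4.2,interpolation=cv2.INTER_CUBIC))
s=bot.snapshot('top')
P=back(s,[(192,177),(355,171),(358,225),(193,232)],.071);print(P.round(3))
print(np.linalg.norm(P-np.roll(P,-1,0),axis=1))
```

```text
[[ 0.557  0.28   0.071]
 [ 0.575 -0.078  0.071]
 [ 0.457 -0.082  0.071]
 [ 0.438  0.273  0.071]]
[0.35788331 0.11880255 0.35553709 0.1196175 ]
```

View pics/t0z.png

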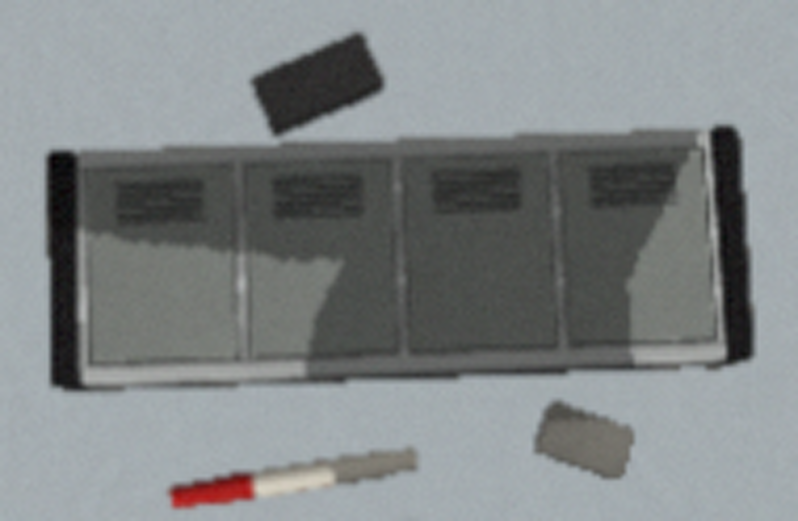

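```bash
cat > pose.py <<'E'
from h import *
from scipy.optimize import least_squares
Z=np.array([(160,201),(318,195),(476,189),(633,185),(90,362),(717,343),(84,166),(704,150)])
uv=(Z+.5)/4.2-.5+[180,140]
B=np.array([(.032,.123),(.032,.041),(.032,-.041),(.032,-.123),(-.05,.161),(-.05,-.161),(.05,.161),(.05,-.161)])
def w(p,b,z=.07):
    c,s=np.cos(p[2]),np.sin(p[2]);b=np.atleast_2d(b)
    return np.c_[p[0]+c*b[:,0]-s*b[:,1],p[1]+s*b[:,0]+c*b[:,1],np.full(len(b),z)]
if __name__=='__main__':
    s=bot.snapshot('top');b=bot.snapshot('scene')
    r=least_squares(lambda p:(proj(s,w(p,B))-uv).ravel(),[.51,.1,-.05])
    p=r.x;print(p,r.fun.reshape(-1,2).round(1).tolist()); np.save('p.npy',p)
    print('ribs',w(p,B[:4]).round(4).tolist())
    im=b['pixels'][:,:,::-1].copy()
    for u in proj(b,np.r_[w(p,B),w(p,[(-.062,.182),(-.062,-.182),(.062,.182),(.062,-.182)],.072)]): im=cv2.circle(im,tuple(int(round(x*16)) for x in u),16,(0,0,255),-1,shift=4)
    cv2.imwrite('pics/chk.png',cv2.resize(im[140:300,170:390],None,fx=3.6,fy=3.6))
E
python3 pose.py
```

```text
[0.50883928 0.09861964 0.04289534] [[-0.0, -0.2], [0.1, 0.1], [0.2, 0.4], [0.1, 0.2], [-0.3, -0.3], [-0.4, -0.5], [0.6, 0.5], [-0.2, -0.0]]
ribs [[0.5355, 0.2229, 0.07], [0.5391, 0.141, 0.07], [0.5426, 0.059, 0.07], [0.5461, -0.0229, 0.07]]
```

View pics/chk.png

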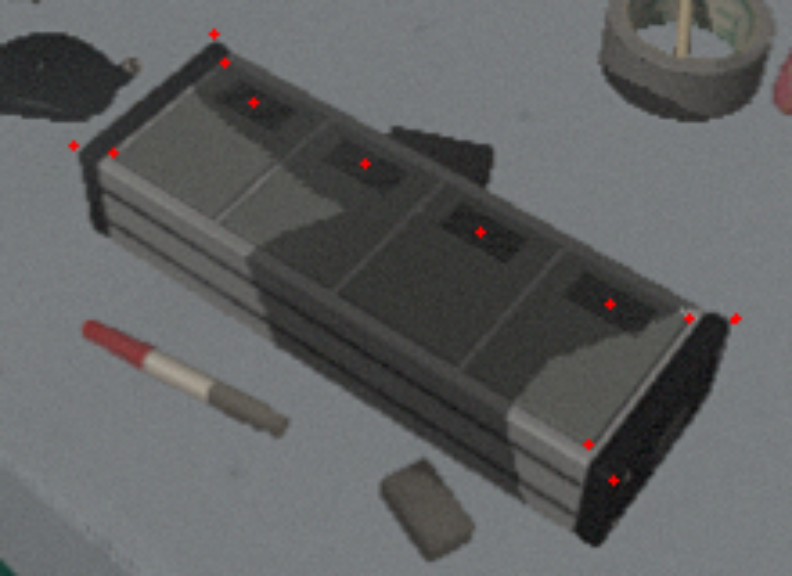

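The check view shows the projected rib centres landing on the rib patches, at zoomed (253,102), (365,163), (480,231) and (609,303), so the pose is sound. Next I'll work out the move over cover 1.

```bash
cat > go.py <<'E'
from pose import *
import sys
from scipy.spatial.transform import Rotation as Ro
def go(bx,by,z,show=True):
    p=np.load('p.npy');st=bot.read_state();R=Ro.from_rotvec(st['tcp_rot']).as_matrix()
    t=w(p,[(bx,by)],z)[0];yaw=np.arctan2(-R[0,1],R[1,1])
    print('clk',st['clock'],'shift cm',(R.T@(t-st['eef_pos'])*100).round(2),'turn',-(p[2]-yaw).round(3),'target',t.round(4))
    c,s=np.cos(p[2]),np.sin(p[2]);d=st['eef_pos'][:2]-p[:2]
    print('now box xy',(c*d[0]+s*d[1]).round(4),(c*d[1]-s*d[0]).round(4),'z',st['eef_pos'][2].round(4),'F',st['wrist_force'].round(2),'toolz',R[:,2].round(3))
if __name__=='__main__': go(*map(float,sys.argv[1:]))
E
python3 go.py .032 .123 .08
```

```text
clk 0.25 shift cm [-40.86 -13.81  12.52] turn -0.438 target [0.5355 0.2229 0.08  ]
now box xy -0.2796 0.4213 z 0.2052 F [-0.01  0.38 -0.26] toolz [-0. -0. -1.]
```

Call:
drive_tool([
  [0,[-10,-3.4,2],-0.11],
  [0,[-20,-6.8,4],-0.22],
  [0,[-30,-10.2,6],-0.33],
  [0,[-40.9,-13.8,8],-0.438],
  [0,[-40.9,-13.8,8],-0.438],
  [0,[-40.9,-13.8,8],-0.438],
  [0,[-40.9,-13.8,8],-0.438],
  [0,[-40.9,-13.8,8],-0.438],
  [0,[-40.9,-13.8,8],-0.438],
  [0,[-40.9,-13.8,8],-0.438],
  [0,[-40.9,-13.8,8],-0.438],
  [0,[-40.9,-13.8,8],-0.438],
  [0,[-40.9,-13.8,8],-0.438],
  [0,[-40.9,-13.8,8],-0.438],
  [0,[-40.9,-13.8,8],-0.438],
  [0,[-40.9,-13.8,8],-0.438],
])

```text
clock: 1.58
eef_pos: [0.5354, 0.224, 0.1259]
tcp_rot: [-0.07, 3.14, 0.0]
wrist_force: [0.1, -0.1, 0.0]
opening: 0.008
grip_force: 0.0
```

```bash
python3 go.py .032 .123 .08
```

```text
clk 1.5833 shift cm [-0.   -0.11  4.59] turn 0.002 target [0.5355 0.2229 0.08  ]
now box xy 0.0319 0.1241 z 0.1259 F [ 0.08 -0.09  0.04] toolz [ 0.001  0.    -1.   ]
```

Call:
drive_tool([
  [0,[0,-0.1,2.5],0],
  [0,[0,-0.1,4.5],0],
  [0,[0,-0.1,5.1],0],
  [0,[0,-0.1,5.2],0],
  [0,[0,-0.1,5.2],0],
  [0,[0,-0.1,5.2],0],
])

```text
clock: 2.08
eef_pos: [0.5365, 0.2224, 0.0748]
tcp_rot: [-0.068, 3.139, 0.001]
wrist_force: [0.6, 0.6, -0.5]
opening: 0.008
grip_force: 0.0
```

Call:
drive_tool([
  [0,[0,0,0.15],0],
  [0,[0,0,0.25],0],
  [0,[0,0,0.3],0],
  [0,[0,0,0.3],0],
])

```text
clock: 2.42
eef_pos: [0.5361, 0.222, 0.0706]
tcp_rot: [-0.068, 3.141, 0.0]
wrist_force: [0.1, 0.3, -0.8]
opening: 0.005
grip_force: 0.0
```

Call:
drive_tool([
  [0,[0,0,0.05],0],
  [0,[0,0,0.1],0],
  [0,[0,0,0.1],0],
  [0,[0,0,0.1],0],
])

```text
clock: 2.75
eef_pos: [0.5362, 0.222, 0.0699]
tcp_rot: [-0.068, 3.14, 0.0]
wrist_force: [-2.3, -0.6, 4.5]
opening: 0.001
grip_force: 2.5
```

Call:
drive_tool([
  [0,[0,0,0.05],0],
  [0,[0,0,0.1],0],
  [0,[0,0,0.1],0],
  [0,[0,0,0.1],0],
])

```text
clock: 3.08
eef_pos: [0.5363, 0.222, 0.0697]
tcp_rot: [-0.068, 3.14, 0.0]
wrist_force: [-5.6, -1.4, 13.0]
opening: 0.004
grip_force: 6.9
```

Cover 1 is held: 13 N with almost no give. On to cover 2.

Call:
drive_tool([
  [0,[0,0,-1.5],0],
  [0,[0,-2,-2],0],
  [0,[0,-6,-2],0],
  [0,[0,-8.2,-2],0],
  [0,[0,-8.2,-2],0],
  [0,[0,-8.2,-1.5],0],
  [0,[0,-8.2,-0.6],0],
  [0,[0,-8.2,-0.6],0],
  [0,[0,-8.2,-0.6],0],
])

```text
clock: 3.83
eef_pos: [0.539, 0.1408, 0.0734]
tcp_rot: [0.07, -3.139, 0.0]
wrist_force: [-0.1, -0.3, -0.0]
opening: 0.006
grip_force: 0.0
```

Call:
drive_tool([
  [0,[0,0,0.15],0],
  [0,[0,0,0.3],0],
  [0,[0,0,0.4],0],
  [0,[0,0,0.4],0],
  [0,[0,0,0.4],0],
])

```text
clock: 4.25
eef_pos: [0.5396, 0.1401, 0.0705]
tcp_rot: [-0.068, 3.141, -0.0]
wrist_force: [-0.1, 0.9, 0.3]
opening: 0.006
grip_force: 0.0
```

Call:
drive_tool([
  [0,[0,0,0.05],0],
  [0,[0,0,0.1],0],
  [0,[0,0,0.1],0],
  [0,[0,0,0.1],0],
])

```text
clock: 4.58
eef_pos: [0.5397, 0.1401, 0.0699]
tcp_rot: [-0.068, 3.14, 0.0]
wrist_force: [-1.8, -0.7, 5.2]
opening: 0.003
grip_force: 2.6
```

Call:
drive_tool([
  [0,[0,0,0.05],0],
  [0,[0,0,0.05],0],
  [0,[0,0,0.05],0],
])

```text
clock: 4.83
eef_pos: [0.5398, 0.1401, 0.0698]
tcp_rot: [-0.068, 3.14, 0.0]
wrist_force: [-2.9, 0.5, 9.8]
opening: 0.007
grip_force: 4.9
```

Call:
drive_tool([
  [0,[0,0,-1.5],0],
  [0,[0,-2,-2],0],
  [0,[0,-6,-2],0],
  [0,[0,-8.2,-2],0],
  [0,[0,-8.2,-2],0],
  [0,[0,-8.2,-1.5],0],
  [0,[0,-8.2,-0.55],0],
  [0,[0,-8.2,-0.55],0],
  [0,[0,-8.2,-0.55],0],
])

```text
clock: 5.58
eef_pos: [0.5426, 0.059, 0.0735]
tcp_rot: [0.07, -3.139, -0.0]
wrist_force: [-0.5, -0.7, 0.8]
opening: 0.002
grip_force: 0.0
```

Call:
drive_tool([
  [0,[0,0,0.15],0],
  [0,[0,0,0.3],0],
  [0,[0,0,0.4],0],
  [0,[0,0,0.4],0],
  [0,[0,0,0.4],0],
])

```text
clock: 6.0
eef_pos: [0.5431, 0.0582, 0.0705]
tcp_rot: [-0.068, 3.141, -0.0]
wrist_force: [-0.1, 0.6, -0.1]
opening: 0.001
grip_force: 0.0
```

Call:
drive_tool([
  [0,[0,0,0.05],0],
  [0,[0,0,0.1],0],
  [0,[0,0,0.1],0],
  [0,[0,0,0.1],0],
])

```text
clock: 6.33
eef_pos: [0.5433, 0.0581, 0.0699]
tcp_rot: [-0.068, 3.14, 0.0]
wrist_force: [-1.6, 0.3, 4.1]
opening: 0.007
grip_force: 2.6
```

Call:
drive_tool([
  [0,[0,0,0.05],0],
  [0,[0,0,0.05],0],
  [0,[0,0,0.05],0],
])

```text
clock: 6.58
eef_pos: [0.5433, 0.0581, 0.0698]
tcp_rot: [-0.068, 3.14, 0.0]
wrist_force: [-3.6, 0.2, 10.5]
opening: 0.003
grip_force: 5.0
```

Call:
drive_tool([
  [0,[0,0,-1.5],0],
  [0,[0,-2,-2],0],
  [0,[0,-6,-2],0],
  [0,[0,-8.2,-2],0],
  [0,[0,-8.2,-2],0],
  [0,[0,-8.2,-1.5],0],
  [0,[0,-8.2,-0.55],0],
  [0,[0,-8.2,-0.55],0],
  [0,[0,-8.2,-0.55],0],
])

```text
clock: 7.33
eef_pos: [0.5462, -0.0229, 0.0735]
tcp_rot: [0.07, -3.139, -0.0]
wrist_force: [-0.5, 0.9, 0.1]
opening: 0.01
grip_force: 0.0
```

Call:
drive_tool([
  [0,[0,0,0.15],0],
  [0,[0,0,0.3],0],
  [0,[0,0,0.4],0],
  [0,[0,0,0.4],0],
  [0,[0,0,0.4],0],
])

```text
clock: 7.75
eef_pos: [0.5467, -0.0237, 0.0705]
tcp_rot: [-0.068, 3.141, -0.0]
wrist_force: [0.2, -0.2, 0.5]
opening: 0.003
grip_force: 0.0
```

Call:
drive_tool([
  [0,[0,0,0.05],0],
  [0,[0,0,0.1],0],
  [0,[0,0,0.15],0],
  [0,[0,0,0.15],0],
])

```text
clock: 8.08
eef_pos: [0.5468, -0.0238, 0.0691]
tcp_rot: [-0.068, 3.14, -0.0]
wrist_force: [-0.1, 0.6, 2.2]
opening: 0.006
grip_force: 1.1
```

Call:
drive_tool([
  [0,[0,0,0.1],0],
  [0,[0,0,0.2],0],
  [0,[0,0,0.3],0],
  [0,[0,0,0.3],0],
])

```text
clock: 8.42
eef_pos: [0.5467, -0.0238, 0.0658]
tcp_rot: [-0.068, 3.141, -0.0]
wrist_force: [1.4, -0.3, 1.6]
opening: 0.006
grip_force: 1.0
```

Cover 4 sinks at about 2 N, so it is the loose one. I'll push it down, then forward.

Call:
drive_tool([
  [0,[0,0,0.3],0],
  [0,[0,0,0.6],0],
  [0,[0,0,0.9],0],
  [0,[0,0,1.2],0],
  [0,[0,0,1.5],0],
  [0,[0,0,1.5],0],
])

```text
clock: 8.92
eef_pos: [0.5463, -0.0238, 0.0501]
tcp_rot: [0.068, -3.14, -0.0]
wrist_force: [0.7, -0.4, 0.2]
opening: 0.007
grip_force: 0.4
```

Call:
drive_tool([
  [0,[0,0,0.25],0],
  [0,[0,0,0.5],0],
  [0,[0,0,0.75],0],
  [0,[0,0,1.0],0],
  [0,[0,0,1.0],0],
])

```text
clock: 9.33
eef_pos: [0.5464, -0.0238, 0.0403]
tcp_rot: [0.068, -3.14, -0.0]
wrist_force: [0.9, -0.3, 1.1]
opening: 0.006
grip_force: 0.4
```

Call:
drive_tool([
  [0,[0.2,0,0],0],
  [0,[0.4,0,0],0],
  [0,[0.6,0,0],0],
  [0,[0.8,0,0],0],
  [0,[0.8,0,0],0],
])

```text
clock: 9.75
eef_pos: [0.5383, -0.0241, 0.041]
tcp_rot: [0.068, -3.141, -0.0]
wrist_force: [-0.2, -0.1, 0.1]
opening: 0.005
grip_force: 0.1
```

Run:
```python
from go import *
go(.0185,-.123,.04)
for n,c in(('top',(300,140,400,250)),('scene',(280,140,400,300))):
    s=snap(n); im=s['pixels'][:,:,::-1].copy(); cv2.imwrite(f'pics/{n}1.png',im)
a=cv2.imread('pics/top1.png')[130:250,290:390];b=cv2.imread('pics/scene1.png')[140:300,280:420]
f=lambda i:cv2.resize(i,(400,int(400*i.shape[0]/i.shape[1])))
a,b=f(a),f(b);h=min(len(a),len(b));cv2.imwrite('pics/c1.png',np.hstack([a[:h],b[:h]]))
```

```text
clk 9.75 shift cm [0.56 0.09 0.1 ] turn 0.0 target [ 0.5326 -0.0235  0.04  ]
now box xy 0.0241 -0.1239 z 0.041 F [-0.2  -0.08  0.06] toolz [-0.  0. -1.]
```

View pics/c1.png

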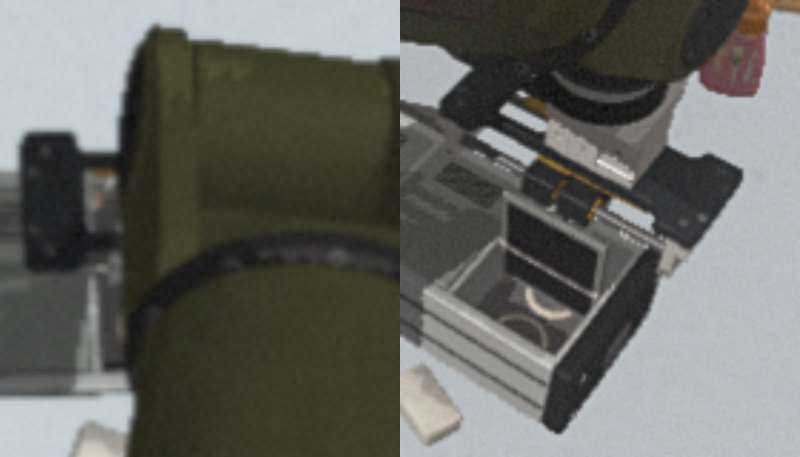

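The right panel shows cover 4 almost upright, its top edge running (508,195) to (605,245), with the fingers behind it and everything else untouched. I'll push on a little and measure the tilt.

Call:
drive_tool([
  [0,[0.15,0,0],0],
  [0,[0.3,0,0],0],
  [0,[0.35,0,0],0],
  [0,[0.35,0,0],0],
])

```text
clock: 10.18
eef_pos: [0.535, -0.0243, 0.0409]
tcp_rot: [0.068, -3.141, 0.0]
wrist_force: [0.8, 0.2, 1.3]
opening: 0.004
grip_force: 0.1
```

Run:
```python
from go import *
go(.0185,-.123,.04)
s=snap('scene','scene2.png');p=np.load('p.npy')
im=cv2.resize(s['pixels'][190:260,300:400,::-1],None,fx=8,fy=8,interpolation=cv2.INTER_CUBIC)
for deg,col in((80,(0,0,255)),(90,(0,255,0)),(100,(255,0,0))):
    t=np.radians(deg);ux=np.array([-np.cos(t),np.sin(t)]);n=np.array([np.sin(t),np.cos(t)])
    P=[]
    for h in(0,-.005):
      for y in(-.085,-.161):
        q=np.array([.008,.07])+.058*ux+h*n;P.append(w(p,[(q[0],y)],q[1])[0])
    u=((proj(s,np.array(P))-[300,190]+.5)*8).astype(int)
    cv2.line(im,u[0].tolist(),u[1].tolist(),col,1);cv2.line(im,u[2].tolist(),u[3].tolist(),col,1)
cv2.imwrite('pics/c2.png',im)
```

```text
clk 10.1833 shift cm [0.24 0.09 0.09] turn 0.0 target [ 0.5326 -0.0235  0.04  ]
now box xy 0.0209 -0.1239 z 0.0409 F [0.82 0.23 1.33] toolz [-0. -0. -1.]
```

View pics/c2.png

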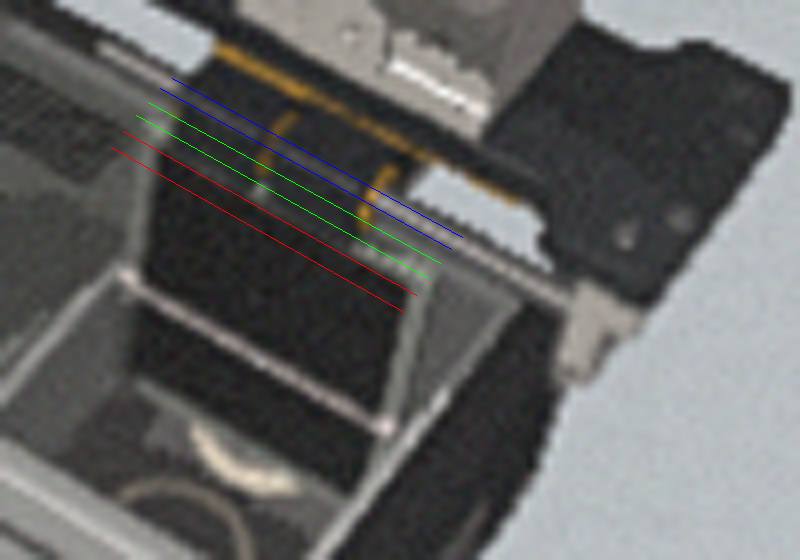

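The image shows the cover's top edge from (155,125) to (435,270), close to the green 90° model lines. I'll back the fingers off, lift clear and take an unobstructed measurement.

Call:
drive_tool([
  [0,[-0.3,0,0],0],
  [0,[-0.8,0,0],0],
  [0,[-1.0,0,0],0],
  [0,[-1.0,0,-1],0],
  [0,[-1.0,0,-4],0],
  [0,[-1.0,0,-8],0],
  [0,[-1.0,0,-12],0],
  [0,[-1.0,4,-13],0],
  [0,[-1.0,8,-13],0],
  [0,[-1.0,12,-13],0],
  [0,[-1.0,16,-13],0],
  [0,[-1.0,20,-13],0],
  [0,[-1.0,24,-13],0],
  [0,[-1.0,28,-13],0],
  [0,[-1,28,-13],0],
  [0,[-1,28,-13],0],
])

```text
clock: 11.57
eef_pos: [0.5325, 0.2575, 0.1713]
tcp_rot: [0.073, -3.141, 0.0]
wrist_force: [-0.2, -1.0, 0.6]
opening: 0.004
grip_force: 0.0
```

Run:
```python
from go import *
go(.0185,-.123,.04)
p=np.load('p.npy');out=[]
for n,(x,y) in(('scene',(300,185)),('top',(300,155))):
    s=snap(n,n+'3.png')
    im=cv2.resize(s['pixels'][y:y+75,x:x+66,::-1],None,fx=6,fy=6,interpolation=cv2.INTER_CUBIC)
    for deg,col in((80,(0,0,255)),(90,(0,255,0)),(100,(255,0,0))):
        t=np.radians(deg);ux=np.array([-np.cos(t),np.sin(t)]);m=np.array([np.sin(t),np.cos(t)])
        for h in(0,-.005):
            q=np.array([.008,.07])+.058*ux+h*m
            for yy in(-.085,-.161):
                u=((proj(s,w(p,[(q[0],yy)],q[1]))[0]-[x,y]+.5)*6).astype(int)
                cv2.circle(im,u.tolist(),2,col,-1)
    out.append(im)
cv2.imwrite('pics/c3.png',np.hstack(out))
```

```text
clk 11.5667 shift cm [  1.29 -28.07  13.13] turn 0.003 target [ 0.5326 -0.0235  0.04  ]
now box xy 0.0305 0.1577 z 0.1713 F [-0.22 -1.01  0.64] toolz [-0. -0. -1.]
```

View pics/c3.png

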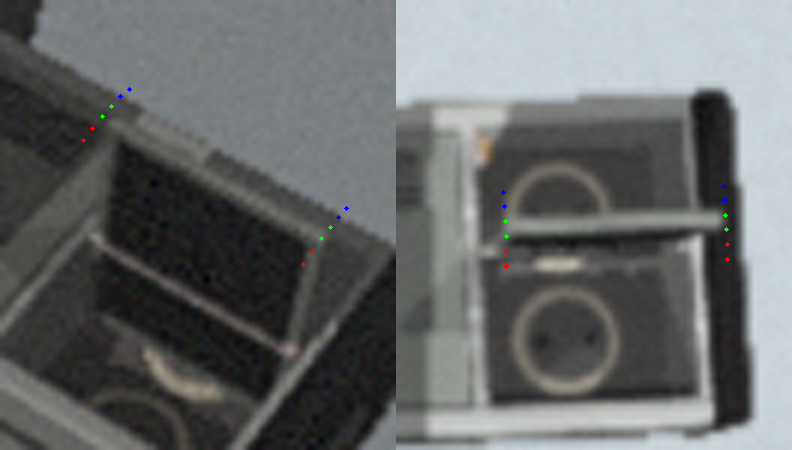

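In the top panel the cover's edge strip, from (508,226) to (722,221), lies on the green 90° marks, and the scene view agrees. It stands upright with the gripper clear, so I'm handing in.

```bash
python3 -c "
from workcell import bot
print(bot.finish_job())"
```

```text
the job is handed in; nothing more can be done
None
```

Cover 4 (rightmost) was the loose one; I pushed it open and left it standing upright at about 90° by the camera check. Covers 1–3 held when pressed and stay shut, the loose items were not touched, and the job was handed in at about 11.6 s.

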